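Slide the white lid into its seat on the serving board

TASK

Close the small salt well in the middle of the wooden serving board with the white lid: slide the lid along the top of the board, without lifting it off, until it drops into the round recess and lies flat on the bottom of it, and then let go. Leave the dark lid, the mug and the green dish where they are.

Things in the scene. Friction and masses are not known exactly. Their poses are not given: they have to be found in the camera images.
- board: wooden serving board, fixed, 150 x 420 x 20 mm, pale top, dark lower layer. Origin: centre of underside; x across, y along its length, z up. Flat top 20 mm above origin. In its middle a round recess, 108 mm wide, 7 mm deep, upright walls; in the recess floor an open salt well, 50 mm wide, 9 mm deep. The lids start on the flat top, one near each end (either way round), about 125 mm from the middle
- seat (a point): centre of the floor of the round recess (level of the ledge round the salt well), 13 mm above the board's underside and 7 mm below its flat top; axes as the board's. Wall cabinets hang over the back of the worktop (beyond x = 0.62 m, less than 0.6 m above it), so a raised arm should swing across near its own base
- white_lid: round white ceramic lid, loose, 0.09 to 0.18 kg: disc 84 mm in diameter, 8 mm thick, with an upright cylindrical wooden knob in its middle, 22 mm in diameter, from 8 to 42 mm above the underside, and a thin brass collar (28 mm wide, 1.5 mm high) at its foot. Origin: centre of the disc's underside, z up; level with point seat when seated
- white_lid_knob (a point): point on the axis of the white lid's knob, 31 mm above the lid's underside and 11 mm below the knob's top, a good height to grip it
- dark_lid: lid of the same shape and size as the white lid but nearly black, loose; not to be used. Origin: centre of the disc's underside, z up
- mug: white mug, 86 x 118 x 92 mm, loose, beyond the right end of the board; origin at the centre of its underside; leave alone
- dish: green dish shaped like half an avocado, 203 x 187 x 76 mm, loose, beyond the left end of the board; origin at the centre of its underside; leave alone

How it is judged:
By the outcome, as a careful person would: the job done as asked, in the order asked, and still so for the second after the job is handed in, with the robot touching nothing.
It also fails if it takes over 35 s, if anything falls off the work surface, if the arm or the gripper's body presses on something with over 40 N, if the wrist force passes 120 N, or if a joint passes its speed limit or range.

ROBOT

A 6-joint arm with a two-finger parallel gripper is mounted at the origin on a cart in front of the work surface, level with it; the furniture and walls round the work are solid. World frame = base frame: x ahead of the robot, y to its left, z up, the work surface at z = 0. Lengths are in mm, angles in rad, forces in N, time in s.
With the tool pointing down it reaches from about 300 to 775 mm from the base axis. Payload 14.6 kg.
Tool frame: the origin (TCP) lies at the very end of the fingers, on their centre line; the grasp point (between the pads) lies 19 mm behind it; z points along the fingers, y is the direction in which the jaws open and shut (so a half turn about z gives the same grasp; the last joint's range is limited). The gripper opens to 94 mm and grips with 3 to 60 N. Pads are 16 mm wide; open, the fingers measure 119 mm over their backs; the gripper's body (75 mm by 177 mm) begins 78 mm behind the grasp point.
Start: joints at [1.181, 0.3, 1.521, -0, 1.321, -0.067], TCP at [174.47, 521.584, 205.446] pointing down, gripper open.
Joint ranges: [-3.03, 3.03], [-0.79, 2.21], [0.23, 2.52], [-1.04, 4.18], [0, 3.07], [-2.55, 2.55]. Speed limits (rad/s): [2.22, 2.22, 2.57, 3.14, 3.14, 3.14].

INTERFACE

Orientations are given as [roll, pitch, yaw] about the fixed x, y, z axes, in that order (R = Rz(yaw) Ry(pitch) Rx(roll)).
In Python, from cell import manip gives the robot as it stands.
- The arm moves only by the shell command python3 -m pendant 'ROWS' [FORCE]. ROWS is JSON, a list of rows, each an object with "claw": the finger opening in m, from 0 to 0.094; "delta_pos": the shift along the tool's x, y, z in m, a list of three; "rotation": the turn, a rotation vector about the tool's x, y, z in rad, a list of three. A call has 1 to 10 rows; each row is the pose to reach, as a shift and turn from the pose measured when the call began, along the tool's axes at that moment; what a row does not reach only later rows make up. A row lasts 1/8 s, in which the tool goes at most 62.5 mm and 10.7 degrees, less where a joint would pass 70% of its speed; a pose out of reach is approached as far as the arm can. A call with a gripper value outside its range is refused whole. The fingers move at their own pace and stop on an object; FORCE is the grip in N (left out, the last holds). Time passes only in rows, so rows that repeat a pose let the fingers close. It gives the time, the measured TCP pose, the force and the opening at its end, in the units of the state.
- manip.read_state(): the state, without advancing time (a new reading comes with each control period).
- manip.camera(name): name is "scene" or "top" or "wrist"; returns the picture (420x560x3 uint8, red, green, blue); there is no depth.
- manip.camera_model(name): a dict with "fx", "fy", "cx", "cy" (pixels), "cam_to_world" (4x4, takes a point from camera to world coordinates); the wrist camera has in their place "T_tool_cam" (4x4, takes a point from camera to tool coordinates, whose origin is the TCP and whose axes are the flange's). Camera axes: x right, y up, looking along -z (the intrinsics and any distortion apply to the point x, -y, -z); pixel columns grow to the right and rows downward; lengths in mm; the calibration is good to about 2 mm. A picture is of the moment at which its call begins: read the wrist's pose just before it. camera_model takes no time and is no camera call.
- manip.sign_off(): hands the job in, once; it reports no verdict.
The state is a dict: "clock": time; "joints": joint angles; "qd": joint speeds; "effort": joint torques, N m; "eef_pos": TCP position; "eef_rot": TCP orientation; "wrist_force": force on the tool from outside, world axes, zero at the start; "moment": the same for the moment, N m; "finger_gap": finger opening in mm.
Only numpy, scipy, OpenCV 4.12 (cv2) and the standard library are available. Lean on these libraries where they do the work, as an engineer would, in place of code of your own. Each camera call takes 0.05 s, during which the arm holds its last target.

## Working session

There is one attempt and no reset: what is moved stays moved. The work goes in short steps, Python scripts to look and compute and a shell command to move; the robot and the scene stay as the last step left them, time stands still between calls to the robot, and variables do not carry over. Pictures are saved under pics/ and viewed, and the job is handed in when it is done.

```bash
mkdir -p pics
python3 - <<'E'
from cell import manip
import cv2, json, numpy as np
s=manip.read_state(); print(s)
for n in ("scene","top","wrist"):
    im=manip.camera(n); cv2.imwrite(f"pics/{n}0.png",im[:,:,::-1])
    m=manip.camera_model(n); print(n,{k:(np.round(v,3).tolist() if not isinstance(v,str) else v) for k,v in m.items()})
E
ls
```

```text
{'clock': 0.0, 'joints': array([ 1.18137365e+00,  3.00476452e-01,  1.52158665e+00,  2.32094885e-05,
        1.32070590e+00, -6.65808068e-02]), 'qd': array([-0.00055248, -0.00054921,  0.00143822, -0.00048849,  0.00039143,
       -0.00054736]), 'effort': array([-1.68462971e-03, -5.31800365e+01, -3.52740633e+01,  7.07458332e-02,
        2.43849680e-02,  8.50221397e-06]), 'eef_pos': array([174.3800656 , 521.34268787, 204.88104427]), 'eef_rot': array([-3.14042041e+00, -1.00694727e-04,  2.81874496e+00]), 'wrist_force': array([ 0.42558789,  0.10196728, -0.54726071]), 'moment': array([ 0.01548412, -0.00720493, -0.00765835]), 'finger_gap': 93.89766261218223}
scene {'fx': 533.695, 'fy': 533.695, 'cx': 280.49, 'cy': 212.043, 'cam_to_world': [[-0.474, 0.515, -0.714, -892.593], [-0.88, -0.258, 0.398, 761.224], [0.02, 0.817, 0.576, 1136.217], [0.0, 0.0, 0.0, 1.0]]}
top {'fx': 494.642, 'fy': 494.642, 'cx': 274.758, 'cy': 213.479, 'cam_to_world': [[0.344, 0.841, -0.419, -271.064], [-0.939, 0.303, -0.162, -270.926], [-0.009, 0.449, 0.894, 1618.803], [0.0, 0.0, 0.0, 1.0]]}
wrist {'fx': 324.759, 'fy': 324.759, 'cx': 278.45, 'cy': 212.83, 'T_tool_cam': [[-0.001, 0.971, 0.24, 69.249], [1.0, 0.001, 0.0, 0.931], [0.0, 0.24, -0.971, -179.722], [0.0, 0.0, 0.0, 1.0]]}
pics
```

View pics/scene0.png

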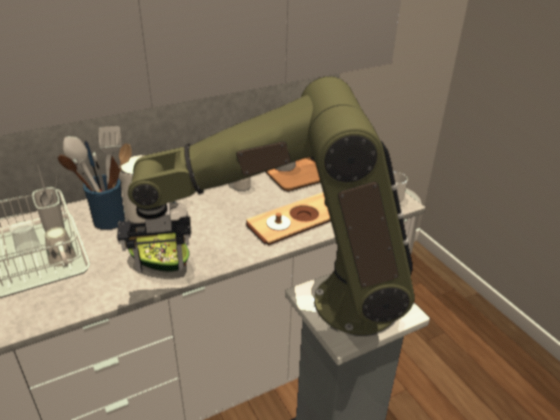

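View pics/top0.png

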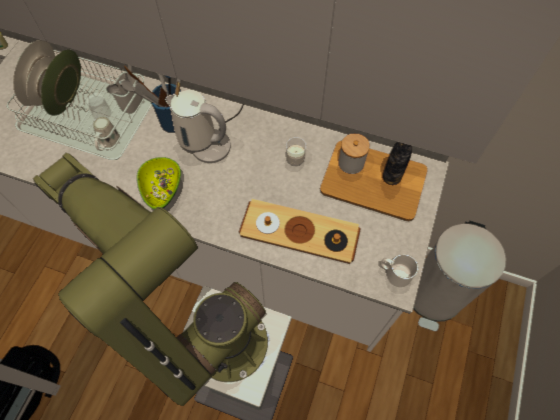

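View pics/wrist0.png

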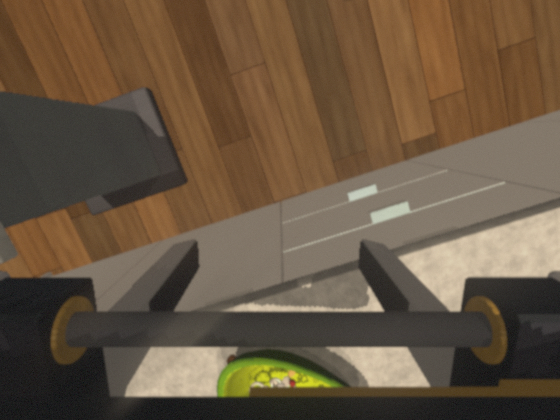

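The top view shows the white lid at about (267,222), the recess at (300,230), the dark lid at (336,240), the mug at (400,270) and the dish at (158,183). In the scene view the white lid is at (279,222) and the recess at (304,213). Next I'll measure these by colour.

```bash
cat > h.py <<'E'
import numpy as np, cv2
from scipy.spatial.transform import Rotation as R
from cell import manip
def cam(name, state=None):
    m=manip.camera_model(name)
    K=np.array([[m['fx'],0,m['cx']],[0,m['fy'],m['cy']],[0,0,1]])
    if 'T_tool_cam' in m:
        T=np.eye(4); T[:3,:3]=R.from_euler('xyz',state['eef_rot']).as_matrix(); T[:3,3]=state['eef_pos']
        return K,T@np.array(m['T_tool_cam'])
    return K,np.array(m['cam_to_world'])
def onplane(K,T,uv,z):
    uv=np.atleast_2d(uv).astype(float)
    d=np.c_[(uv[:,0]-K[0,2])/K[0,0],-(uv[:,1]-K[1,2])/K[1,1],-np.ones(len(uv))]@T[:3,:3].T
    t=(z-T[2,3])/d[:,2]
    return T[:3,3]+d*t[:,None]
def proj(K,T,P):
    P=np.atleast_2d(P).astype(float); c=(P-T[:3,3])@T[:3,:3]
    return np.c_[K[0,0]*c[:,0]/-c[:,2]+K[0,2], -K[1,1]*c[:,1]/-c[:,2]+K[1,2]]
E
python3 - <<'E'
from h import *
im=cv2.imread('pics/top0.png')
cv2.imwrite('pics/topcrop.png',cv2.resize(im[190:290,220:420],None,fx=4,fy=4,interpolation=cv2.INTER_CUBIC))
im2=cv2.imread('pics/scene0.png')
cv2.imwrite('pics/scenecrop.png',cv2.resize(im2[180:260,220:360],None,fx=5,fy=5,interpolation=cv2.INTER_CUBIC))
K,T=cam('top')
for n,uv,z in (('white',(267,223),28),('recess',(300,230),20),('dark',(336,240),28),('mug',(400,270),0),('dish',(158,185),30)):
    print(n,onplane(K,T,uv,z).round(1))
E
```

```text
white [[429.4  30.3  28. ]]
recess [[446.9 -88.2  20. ]]
dark [[ 449.7 -220.    28. ]]
mug [[ 429.2 -459.8    0. ]]
dish [[437.6 465.2  30. ]]
```

View pics/topcrop.png

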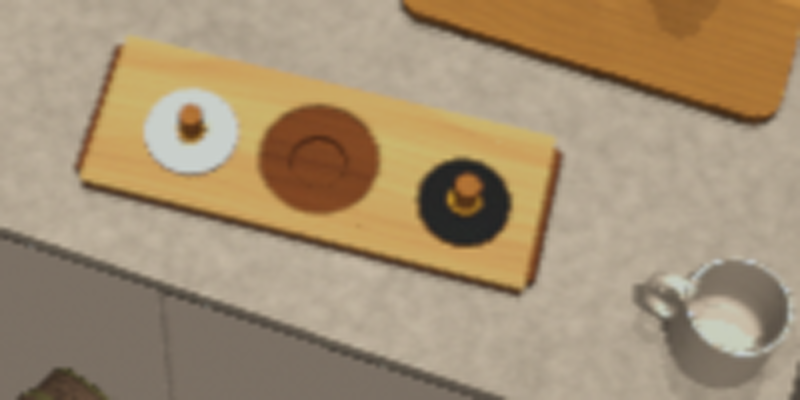

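View pics/scenecrop.png

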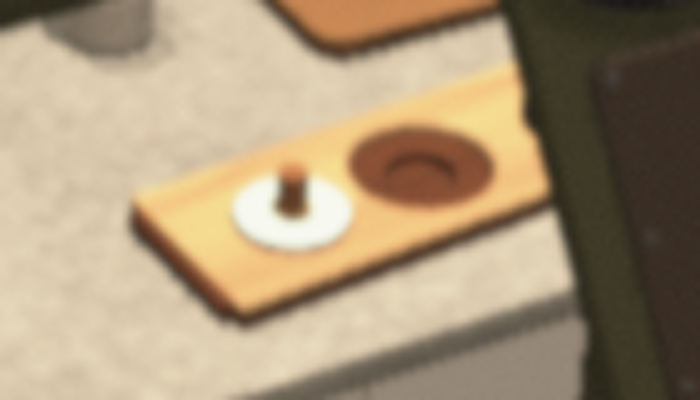

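The crops show the white lid at crop pixel (191,130) in the top view, toward the +y end. The recess is at (319,158) and the dark lid at (464,202) toward the right end. I'll fit these with contours.

```bash
cat > m.py <<'E'
from h import *
def fit_circle(P):
    A=np.c_[2*P[:,:2],np.ones(len(P))]; s=np.linalg.lstsq(A,(P[:,:2]**2).sum(1),rcond=None)[0]
    return s[:2],np.sqrt(s[2]+s[0]**2+s[1]**2)
def blob(mask,near):
    cs,_=cv2.findContours(mask.astype(np.uint8),cv2.RETR_EXTERNAL,cv2.CHAIN_APPROX_NONE)
    cs=[c for c in cs if len(c)>15]
    c=min(cs,key=lambda c:np.linalg.norm(c[:,0].mean(0)-near))
    return c[:,0].astype(float)
E
python3 - <<'E'
from m import *
for name,src,cs in (('top','pics/top0.png',dict(w=(267,222),r=(300,230),d=(336,241),b=(300,230))),('scene','pics/scene0.png',dict(w=(279,222),r=(304,214),b=(300,213)))):
    im=cv2.imread(src); up=cv2.resize(im,None,fx=4,fy=4,interpolation=cv2.INTER_CUBIC)
    hsv=cv2.cvtColor(up,cv2.COLOR_BGR2HSV).astype(int); H,S,V=hsv[...,0],hsv[...,1],hsv[...,2]
    K,T=cam(name)
    for k,(u,v) in cs.items():
        print(name,k,hsv[int(v*4),int(u*4)])
    board=(S>110)&(V>150)&(H>8)&(H<28)
    masks=dict(w=(V>150)&(S<70),r=(S>110)&(V<165)&(H<16),d=(V<70))
    win=np.zeros_like(V,bool)
    for k,near in cs.items():
        if k=='b': continue
        x,y=int(near[0]*4),int(near[1]*4); w=np.zeros_like(V,bool); w[y-70:y+70,x-75:x+75]=True
        c=blob(masks[k]&w,np.array(near)*4); c=cv2.convexHull(c.astype(np.float32))[:,0]
        z=20 if k=='r' else 28
        P=onplane(K,T,(c+.5)/4-.5,z); print(name,k,len(c),[np.round(q,1) for q in fit_circle(P)], (c.mean(0)/4).round(1))
    w=np.zeros_like(V,bool); u,v=cs['b']; w[4*v-180:4*v+180,4*u-280:4*u+280]=True
    c=blob(board&w,np.array(cs['b'])*4); r=cv2.minAreaRect(onplane(K,T,(c+.5)/4-.5,20)[:,:2].astype(np.float32)); print(name,'board',r)
E
```

```text
top w [ 13 189  89]
top r [ 11 181 121]
top d [ 13 183  85]
top b [ 11 181 121]
top w 39 [array([432.7,  30.1]), np.float64(42.7)] [269.4 223.9]
top r 48 [array([448.7, -84.8]), np.float64(52.7)] [300.1 230.9]
top d 40 [array([ 448.6, -218.7]), np.float64(39.1)] [335.9 240.4]
top board ((449.35626220703125, -84.15074157714844), (149.77996826171875, 405.1962890625), 4.73551082611084)
scene w [ 14 139 117]
scene r [ 10 156 132]
scene b [ 10 154 104]
scene w 39 [array([433.8,  31. ]), np.float64(44.5)] [278.4 223.4]
scene r 38 [array([450.4, -84.3]), np.float64(49.4)] [302.7 213.1]
scene board ((443.65740966796875, -51.883392333984375), (149.35484313964844, 343.0318908691406), 4.688663482666016)
```

The white lid is at about (433, 30) and the recess at about (449, -84.5), with the board's length turned 4.7° from world y. I'll work out the move to above the lid, with the jaws along the slide direction.

```bash
cat > d.py <<'E'
from h import *
def delta(target,jaw_deg,st=None):
    st=st or manip.read_state()
    Rt=R.from_euler('xyz',st['eef_rot'])
    yaw=np.radians(jaw_deg+90)
    Rg=R.from_euler('xyz',[np.pi,0,yaw])
    d=Rt.inv().apply(np.array(target)-st['eef_pos'])/1000
    rv=(Rt.inv()*Rg).as_rotvec()
    print('delta_pos',d.round(4),'rot',rv.round(4),'pos',st['eef_pos'].round(1),'rot',st['eef_rot'].round(4),'F',st['wrist_force'].round(1),'gap',round(st['finger_gap'],1),'t',st['clock'])
E
python3 -c "
from d import *
delta([433,30.5,205],94.7)"
```

```text
delta_pos [-4.010e-01 -3.835e-01  3.000e-04] rot [-8.000e-04 -2.000e-04 -4.048e-01] pos [174.4 521.4 205. ] rot [-3.1407e+00 -1.0000e-04  2.8188e+00] F [0.6 0.3 0.2] gap 93.9 t 0.15
```

```bash
python3 -m pendant '[{"claw":0.094,"delta_pos":[-0.02,-0.019,0],"rotation":[0,0,-0.02]},{"claw":0.094,"delta_pos":[-0.06,-0.057,0],"rotation":[0,0,-0.06]},{"claw":0.094,"delta_pos":[-0.105,-0.1,0],"rotation":[0,0,-0.1]},{"claw":0.094,"delta_pos":[-0.15,-0.143,0],"rotation":[0,0,-0.15]},{"claw":0.094,"delta_pos":[-0.195,-0.186,0],"rotation":[0,0,-0.2]},{"claw":0.094,"delta_pos":[-0.24,-0.229,0],"rotation":[0,0,-0.25]},{"claw":0.094,"delta_pos":[-0.285,-0.272,0],"rotation":[0,0,-0.3]},{"claw":0.094,"delta_pos":[-0.33,-0.315,0],"rotation":[0,0,-0.34]},{"claw":0.094,"delta_pos":[-0.37,-0.353,0],"rotation":[0,0,-0.38]},{"claw":0.094,"delta_pos":[-0.401,-0.3835,0],"rotation":[0,0,-0.405]}]' && python3 -m pendant '[{"claw":0.094,"delta_pos":[0,0,0],"rotation":[0,0,0]},{"claw":0.094,"delta_pos":[0,0,0],"rotation":[0,0,0]},{"claw":0.094,"delta_pos":[0,0,0],"rotation":[0,0,0]}]'
python3 - <<'E'
from d import *
s=manip.read_state(); im=manip.camera('wrist'); cv2.imwrite('pics/wrist1.png',im[:,:,::-1])
np.savez('w1.npz',p=s['eef_pos'],r=s['eef_rot'])
delta([433,30.5,205],94.7)
K,T=cam('wrist',s)
print(proj(K,T,[[433,30.5,28],[433,30.5,62],[449,-84.5,20]]).round(1))
E
```

```text
clock: 1.4
eef_pos: [433.6, 28.4, 205.3]
eef_rot: [-3.141, -0.0, -3.06]
wrist_force: [0.1, 0.8, -0.2]
finger_gap: 93.8
clock: 1.78
eef_pos: [433.3, 29.3, 205.3]
eef_rot: [-3.141, -0.0, -3.058]
wrist_force: [0.3, 0.3, 0.6]
finger_gap: 94.1
delta_pos [0.0002 0.0012 0.0004] rot [-0.0007 -0.0002  0.0013] pos [433.3  29.3 205.4] rot [-3.1409e+00 -2.0000e-04 -3.0582e+00] F [ 0.8 -0.6  0.1] gap 94.0 t 1.825
[[278.9 196. ]
 [278.9 202.4]
 [177.8 200.3]]
```

View pics/wrist1.png

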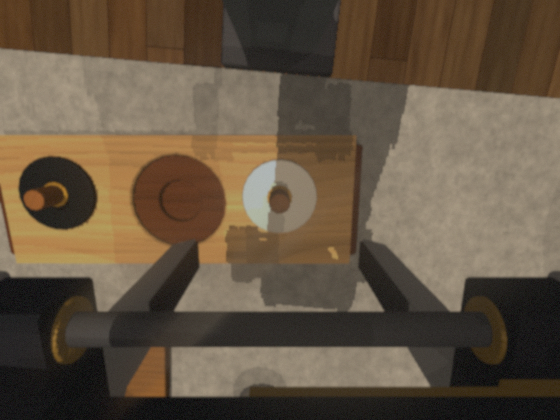

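The wrist view shows the white lid at (280,198), with its knob top at about (279,201), the recess at (180,200) and the dark lid at (58,192). I'll fit circles to these.

Run:
```python
from m import *
d=np.load('w1.npz'); K,T=cam('wrist',dict(eef_pos=d['p'],eef_rot=d['r']))
im=cv2.imread('pics/wrist1.png'); f=3
up=cv2.resize(im,None,fx=f,fy=f,interpolation=cv2.INTER_CUBIC)
hsv=cv2.cvtColor(up,cv2.COLOR_BGR2HSV).astype(int); H,S,V=hsv[...,0],hsv[...,1],hsv[...,2]
for p in ((260,180),(300,215),(279,201),(150,200),(125,200),(230,200),(330,200),(245,245)): print(p,hsv[p[1]*f,p[0]*f])
ov=up.copy()
for k,near,mask,z in (('w',(280,198),(S<90),28),('r',(180,199),(V<118)&(S>120),20),('d',(58,192),V<70,28),('knob',(279,202),(S>105),62)):
    x,y=near[0]*f,near[1]*f; h=(22 if k=='knob' else 48)*f; w=np.zeros_like(V,bool); w[max(0,y-h):y+h,max(0,x-h):x+h]=True
    c=blob(mask&w,np.array(near)*f); c=cv2.convexHull(c.astype(np.float32))[:,0]
    cv2.polylines(ov,[c.astype(int)],True,(255,0,255),1)
    P=onplane(K,T,(c+.5)/f-.5,z); print(k,len(c),[np.round(q,1) for q in fit_circle(P)],(c.min(0)/f).round(),(c.max(0)/f).round())
cv2.imwrite('pics/ov1.png',ov[110*f:280*f,0:380*f][::1,::1][:, :][: , :] if False else cv2.resize(ov[110*f:280*f,0:380*f],(760,340)))
```

```text
(260, 180) [ 75   8 181]
(300, 215) [ 17  59 142]
(279, 201) [ 12 123 102]
(150, 200) [ 12 160  94]
(125, 200) [ 18 143 176]
(230, 200) [ 21 125 175]
(330, 200) [ 15 126 123]
(245, 245) [ 16 124 121]
w 66 [array([433.8,  30.6]), np.float64(42.0)] [242. 159.] [317. 233.]
r 50 [array([450.5, -84.2]), np.float64(53.9)] [132. 154.] [225. 247.]
d 62 [array([ 450.3, -216.1]), np.float64(41.5)] [ 19. 157.] [ 96. 228.]
knob 29 [array([429.1,  30.6]), np.float64(12.6)] [268. 186.] [291. 212.]
```

View pics/ov1.png

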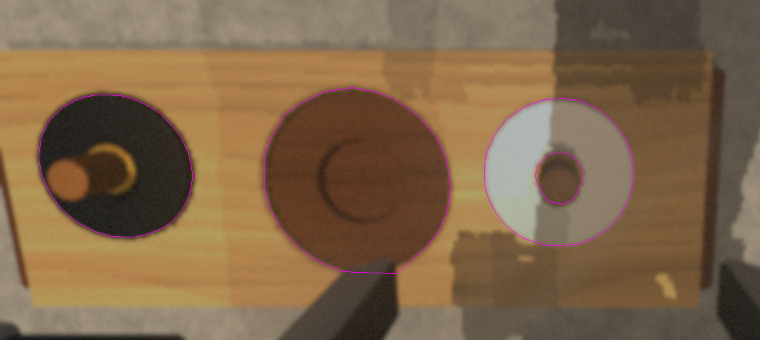

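Circle fits give a white lid radius of 42.0 at (433.8, 30.6) and a recess radius of 53.9 at (450.4, -84.3), so both agree with the known sizes. I'll lower over the knob next.

```bash
python3 -m pendant '[{"claw":0.08,"delta_pos":[0,0.0005,0.03],"rotation":[0,0,0]},{"claw":0.07,"delta_pos":[0,0.001,0.07],"rotation":[0,0,0]},{"claw":0.06,"delta_pos":[-0.0005,0.0013,0.11],"rotation":[0,0,0]},{"claw":0.06,"delta_pos":[-0.0005,0.0013,0.14],"rotation":[0,0,0]},{"claw":0.06,"delta_pos":[-0.0005,0.0013,0.155],"rotation":[0,0,0]},{"claw":0.06,"delta_pos":[-0.0005,0.0013,0.16],"rotation":[0,0,0]},{"claw":0.06,"delta_pos":[-0.0005,0.0013,0.16],"rotation":[0,0,0]}]' 6
python3 - <<'E'
from d import *
delta([433.8,30.6,33],94.7)
im=manip.camera('wrist'); cv2.imwrite('pics/wrist2.png',im[:,:,::-1])
E
```

```text
clock: 2.7
eef_pos: [434.0, 30.7, 46.0]
eef_rot: [-3.141, 0.001, -3.058]
wrist_force: [0.2, 0.8, 0.1]
finger_gap: 59.5
delta_pos [ 0.0003 -0.0001  0.013 ] rot [-0.0008  0.0006  0.0016] pos [434.   30.7  46. ] rot [-3.1408e+00  6.0000e-04 -3.0580e+00] F [0.2 0.8 0.1] gap 59.5 t 2.7
```

View pics/wrist2.png

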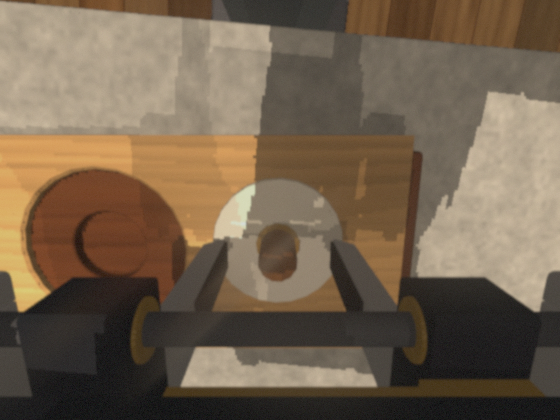

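The knob at about (278,255) sits centred between the fingertips, over the lid. Now I'll lower the last 13 mm and close gently.

```bash
python3 -m pendant '[{"claw":0.06,"delta_pos":[0,0,0.006],"rotation":[0,0,0]},{"claw":0.05,"delta_pos":[0,0,0.013],"rotation":[0,0,0]},{"claw":0.04,"delta_pos":[0,0,0.013],"rotation":[0,0,0]},{"claw":0.03,"delta_pos":[0,0,0.013],"rotation":[0,0,0]},{"claw":0.02,"delta_pos":[0,0,0.013],"rotation":[0,0,0]},{"claw":0.015,"delta_pos":[0,0,0.013],"rotation":[0,0,0]},{"claw":0.015,"delta_pos":[0,0,0.013],"rotation":[0,0,0]},{"claw":0.015,"delta_pos":[0,0,0.013],"rotation":[0,0,0]},{"claw":0.015,"delta_pos":[0,0,0.013],"rotation":[0,0,0]}]' 8
python3 - <<'E'
from d import *
delta([450.4,-84.3,33],94.7)
E
```

```text
clock: 3.88
eef_pos: [434.3, 30.6, 33.3]
eef_rot: [-3.141, 0.001, -3.058]
wrist_force: [-0.4, -0.1, 1.9]
finger_gap: 21.5
delta_pos [-0.0064 -0.1159  0.0005] rot [-0.0009  0.0014  0.0015] pos [434.3  30.6  33.3] rot [-3.1407e+00  1.4000e-03 -3.0580e+00] F [-0.4 -0.1  1.9] gap 21.5 t 3.875
```

Gripped at a 21.5 mm gap, as expected for the 22 mm knob. I'll slide the first half with a slight downward bias so the lid stays on the board.

```bash
python3 -m pendant '[{"claw":0.015,"delta_pos":[-0.0002,-0.003,0.0004],"rotation":[0,0,0]},{"claw":0.015,"delta_pos":[-0.0005,-0.009,0.0004],"rotation":[0,0,0]},{"claw":0.015,"delta_pos":[-0.0008,-0.015,0.0005],"rotation":[0,0,0]},{"claw":0.015,"delta_pos":[-0.0012,-0.022,0.0005],"rotation":[0,0,0]},{"claw":0.015,"delta_pos":[-0.0016,-0.029,0.0005],"rotation":[0,0,0]},{"claw":0.015,"delta_pos":[-0.002,-0.036,0.0005],"rotation":[0,0,0]},{"claw":0.015,"delta_pos":[-0.0024,-0.043,0.0005],"rotation":[0,0,0]},{"claw":0.015,"delta_pos":[-0.0028,-0.05,0.0005],"rotation":[0,0,0]},{"claw":0.015,"delta_pos":[-0.0031,-0.056,0.0005],"rotation":[0,0,0]},{"claw":0.015,"delta_pos":[-0.0033,-0.06,0.0005],"rotation":[0,0,0]}]'
python3 - <<'E'
from d import *
delta([450.4,-84.3,33],94.7)
im=manip.camera('wrist'); cv2.imwrite('pics/wrist3.png',im[:,:,::-1])
E
```

```text
clock: 5.12
eef_pos: [443.0, -28.9, 33.3]
eef_rot: [-3.141, 0.002, -3.058]
wrist_force: [-0.9, 4.6, 7.0]
finger_gap: 21.6
delta_pos [-0.0028 -0.0558  0.0003] rot [-0.0005  0.0023  0.0013] pos [443.  -28.9  33.3] rot [-3.1411e+00  2.3000e-03 -3.0583e+00] F [-0.9  4.6  7. ] gap 21.6 t 5.125
```

View pics/wrist3.png

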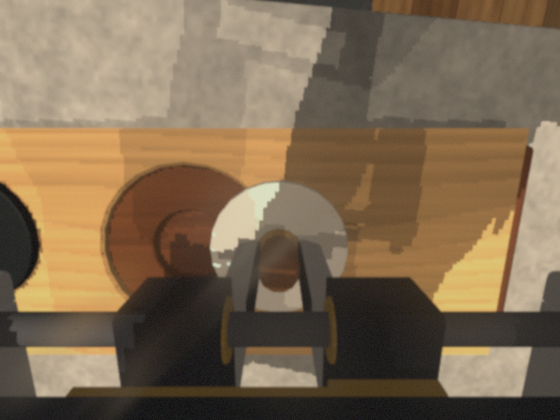

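The lid is flat in the grip and overlaps the recess edge: lid (279,240), recess (180,240). Now the second half, up to the recess centre.

```bash
python3 -m pendant '[{"claw":0.015,"delta_pos":[-0.0002,-0.003,0.0003],"rotation":[0,0,0]},{"claw":0.015,"delta_pos":[-0.0005,-0.009,0.0003],"rotation":[0,0,0]},{"claw":0.015,"delta_pos":[-0.0008,-0.015,0.0003],"rotation":[0,0,0]},{"claw":0.015,"delta_pos":[-0.0011,-0.022,0.0002],"rotation":[0,0,0]},{"claw":0.015,"delta_pos":[-0.0015,-0.029,0.0002],"rotation":[0,0,0]},{"claw":0.015,"delta_pos":[-0.0018,-0.036,0.0002],"rotation":[0,0,0]},{"claw":0.015,"delta_pos":[-0.0022,-0.043,0.0002],"rotation":[0,0,0]},{"claw":0.015,"delta_pos":[-0.0025,-0.05,0.0002],"rotation":[0,0,0]},{"claw":0.015,"delta_pos":[-0.0028,-0.055,0.0002],"rotation":[0,0,0]},{"claw":0.015,"delta_pos":[-0.0028,-0.056,0.0002],"rotation":[0,0,0]}]'
python3 - <<'E'
from d import *
delta([450.4,-84.3,26],94.7)
s=manip.read_state(); np.savez('w4.npz',p=s['eef_pos'],r=s['eef_rot'])
im=manip.camera('wrist'); cv2.imwrite('pics/wrist4.png',im[:,:,::-1])
E
```

```text
clock: 6.42
eef_pos: [450.4, -85.1, 33.0]
eef_rot: [-3.141, 0.002, -3.059]
wrist_force: [-0.1, -0.4, -1.4]
finger_gap: 21.7
delta_pos [-0.0001  0.0008  0.007 ] rot [-0.0006  0.002   0.0009] pos [450.4 -85.1  33. ] rot [-3.1410e+00  2.0000e-03 -3.0587e+00] F [-0.1 -0.4 -1.4] gap 21.7 t 6.425
```

View pics/wrist4.png

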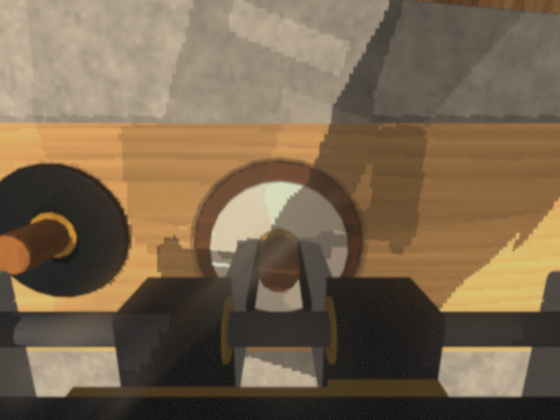

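The lid is concentric with the recess: the dark ring shows evenly at u≈195–210 and 345–362. The wrist carries about 1.4 N, which is the lid's weight. I'll lower it 7 mm onto the recess floor.

```bash
python3 -m pendant '[{"claw":0.015,"delta_pos":[0,0.0003,0.0015],"rotation":[0,0,0]},{"claw":0.015,"delta_pos":[0,0.0005,0.003],"rotation":[0,0,0]},{"claw":0.015,"delta_pos":[0,0.0005,0.0045],"rotation":[0,0,0]},{"claw":0.015,"delta_pos":[0,0.0005,0.006],"rotation":[0,0,0]},{"claw":0.015,"delta_pos":[0,0.0005,0.007],"rotation":[0,0,0]},{"claw":0.015,"delta_pos":[0,0.0005,0.0072],"rotation":[0,0,0]},{"claw":0.015,"delta_pos":[0,0.0005,0.0072],"rotation":[0,0,0]}]'
python3 -c "
from d import *
delta([450.4,-84.3,26],94.7)"
```

```text
clock: 7.35
eef_pos: [450.5, -84.5, 26.2]
eef_rot: [-3.141, 0.002, -3.059]
wrist_force: [-2.1, 0.7, 7.1]
finger_gap: 21.6
delta_pos [0.     0.0002 0.0002] rot [-0.0006  0.0023  0.0009] pos [450.5 -84.5  26.2] rot [-3.1410e+00  2.3000e-03 -3.0586e+00] F [-2.1  0.7  7.1] gap 21.6 t 7.35
```

It went down 6.8 mm and now meets the floor with 7 N. I'll open in place, then retreat straight up.

```bash
python3 -m pendant '[{"claw":0.03,"delta_pos":[0,0,0],"rotation":[0,0,0]},{"claw":0.045,"delta_pos":[0,0,0],"rotation":[0,0,0]},{"claw":0.055,"delta_pos":[0,0,0],"rotation":[0,0,0]},{"claw":0.055,"delta_pos":[0,0,0],"rotation":[0,0,0]},{"claw":0.055,"delta_pos":[0,0,0],"rotation":[0,0,0]}]' && python3 -m pendant '[{"claw":0.055,"delta_pos":[0,0,-0.01],"rotation":[0,0,0]},{"claw":0.055,"delta_pos":[0,0,-0.03],"rotation":[0,0,0]},{"claw":0.055,"delta_pos":[0,0,-0.06],"rotation":[0,0,0]},{"claw":0.07,"delta_pos":[0,0,-0.1],"rotation":[0,0,0]},{"claw":0.09,"delta_pos":[0,0,-0.14],"rotation":[0,0,0]},{"claw":0.09,"delta_pos":[0,0,-0.17],"rotation":[0,0,0]},{"claw":0.09,"delta_pos":[0,0,-0.18],"rotation":[0,0,0]},{"claw":0.09,"delta_pos":[0,0,-0.18],"rotation":[0,0,0]},{"claw":0.09,"delta_pos":[0,0,-0.18],"rotation":[0,0,0]}]'
cat > chk.py <<'E'
from m import *
s=manip.read_state(); im=manip.camera('wrist')[:,:,::-1]; cv2.imwrite('pics/wrist5.png',im)
t=manip.camera('top')[:,:,::-1]; cv2.imwrite('pics/top5.png',t); cv2.imwrite('pics/top5c.png',cv2.resize(t[190:290,220:420],None,fx=4,fy=4,interpolation=cv2.INTER_CUBIC))
K,T=cam('wrist',s); print(s['eef_pos'],s['wrist_force'].round(1))
f=3;up=cv2.resize(im,None,fx=f,fy=f,interpolation=cv2.INTER_CUBIC)
hsv=cv2.cvtColor(up,cv2.COLOR_BGR2HSV).astype(int); S,V=hsv[...,1],hsv[...,2]
uv=proj(K,T,[[450.4,-84.3,21],[450.3,-216,28]]); ov=up.copy()
for k,near,mask,z in (('w',uv[0],S<90,21),('d',uv[1],V<70,28)):
    x,y=(near*f).astype(int); h=48*f; w=np.zeros_like(V,bool); w[max(0,y-h):y+h,max(0,x-h):x+h]=True
    c=cv2.convexHull(blob(mask&w,near*f).astype(np.float32))[:,0]
    cv2.polylines(ov,[c.astype(int)],True,(255,0,255),1)
    for zz in (z,28): print(k,zz,[np.round(q,1) for q in fit_circle(onplane(K,T,(c+.5)/f-.5,zz))])
cv2.imwrite('pics/ov5.png',cv2.resize(ov,(784,588)))
E
python3 chk.py
```

```text
clock: 7.98
eef_pos: [450.4, -84.4, 26.2]
eef_rot: [-3.141, 0.002, -3.059]
wrist_force: [-0.2, 0.3, 0.1]
finger_gap: 54.9
clock: 9.1
eef_pos: [449.6, -84.2, 205.0]
eef_rot: [3.141, 0.0, -3.059]
wrist_force: [-0.2, -1.0, -0.9]
finger_gap: 90.0
[449.60461844 -84.2461066  204.96153222] [-0.2 -1.  -0.9]
w 21 [array([450.7, -83.2]), np.float64(43.3)]
w 28 [array([449.3, -83.3]), np.float64(42.5)]
d 28 [array([ 450.5, -217.2]), np.float64(40.5)]
d 28 [array([ 450.5, -217.2]), np.float64(40.5)]
```

View pics/ov5.png

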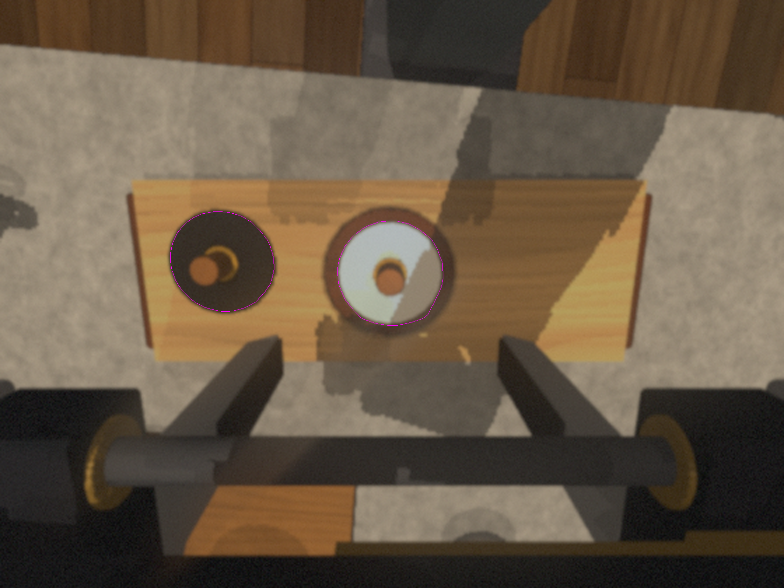

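View pics/top5.png

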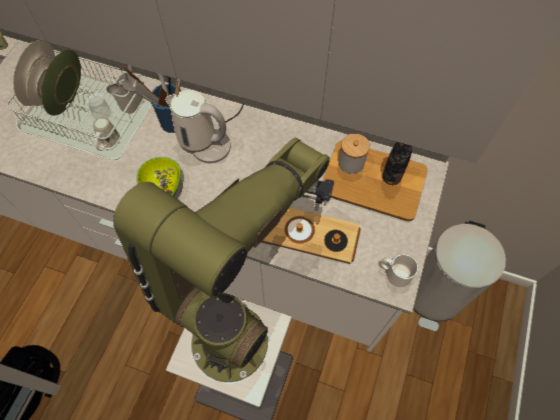

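The lid sits concentric in the recess at (390,273) in the enlarged wrist view, with an even dark ring all round. The dark lid, mug and dish are where they were, so I'm handing in.

```bash
python3 -c "
from cell import manip
print(manip.sign_off())"
```

```text
the job is handed in; nothing more can be done
None
```

The white lid is seated in the round recess over the salt well, and I handed the job in at about 9 s. I gripped its knob lightly (8 N), slid it 116 mm along the board top and lowered it about 7 mm onto the recess floor. Then I opened the fingers and withdrew straight up to 205 mm.

**Seating:**
- The tool went down 6.8 mm before the floor pushed back with 7 N; the recess is 7 mm deep. The force fell to about 0 when I let go.
- The last wrist picture shows the lid level, about 1 mm from the recess centre, with an even ring round it.

**Everything else:** The dark lid measured within about 1 mm of its first position. The mug and dish look unmoved in the top view, but I only checked those by eye.

**One disagreement:** The last lid circle fitted 43.3 mm at the seated height, against 42 mm true. Taken as if the lid were still at board-top height, the fit was 42.5 mm, so I relied on the drop and the contact force to judge the seating. I put the difference down to bright, blurred edges in the picture.

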